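Fetch the correction-fluid bottle from under the monitor riser with a reacher

ROBOT

A 7-joint arm with a two-finger parallel gripper is mounted at the origin on a cart in front of the work surface, level with it; the furniture and walls round the work are solid. World frame = base frame: x ahead of the robot, y to its left, z up, the work surface at z = 0. Lengths are in m, angles in rad, forces in N, time in s.
With the tool pointing down it reaches from about 0.4 to 0.875 m from the base axis. Payload 19.3 kg.
Tool frame: the origin (TCP) lies midway between the tips of the shut fingers; the grasp point (between the pads) lies 19 mm behind it; z points along the fingers, y is the line along which they close (so a half turn about z gives the same grasp; the last joint's range is limited). The gripper opens to 85 mm and grips with 20 to 120 N. Pads are 22 mm wide; open, the fingers measure 114 mm over their backs; the gripper's body (76 mm by 85 mm) begins 54 mm behind the grasp point. The pads swing forward as they close: fully open they stand 13 mm farther back than shut.
Start: joints at [-1.367, 0.521, -0.036, 1.599, 0.021, 1.021, -0.113], TCP at [0.169, 0.602, 0.231] pointing down, gripper open.
Joint ranges: [-2.91, 2.91], [-0.3, 2.13], [-1.5, 1.42], [0.17, 2.43], [-1.26, 4.41], [0.16, 1.93], [-2.52, 2.52]. Speed limits (rad/s): [1.89, 1.89, 2.39, 2.39, 3.01, 3.01, 3.01].

INTERFACE

Orientations are given as [roll, pitch, yaw] about the fixed x, y, z axes, in that order (R = Rz(yaw) Ry(pitch) Rx(roll)).
In Python, from workcell import bot, cams, observe gives the robot as it stands (bot), with the cameras (cams) and the readings as plain functions.
- The arm moves only by the shell command python3 nudge.py FILE [FORCE], which reads ROWS from the file FILE. ROWS is a JSON list that holds a single list of rows (three levels of brackets), with 1 to 5 rows, each of 7 numbers: the finger opening in m, then dx, dy, dz in m, then a rotation vector rx, ry, rz in rad; each row is the pose to reach, as a shift and turn from the pose commanded when the command began, along the tool's axes at that moment; what a row does not reach only later rows make up. A row lasts 1/8 s, in which the tool goes at most 0.0625 m and 0.188 rad, less where a joint would pass 70% of its speed; a pose out of reach is approached as far as the arm can. The fingers move at their own pace and stop on an object; FORCE is the grip in N (left out, the last holds). Time passes only in rows, so rows that do not move let the fingers close. It prints the time, the measured TCP pose, the force, the opening and the grip force at its end. Input that does not fit is refused with a message, and nothing moves.
- observe(): the state, without advancing time (a new reading comes with each control period).
- cams.grab_frame(name): name is "scene" or "top" or "wrist"; returns the picture (384x512x3 uint8, blue, green, red); there is no depth.
- cams.calibration(name): a dict with "vfov" (degrees; the focal length in pixels is half the picture's height over the tangent of half this angle, whatever the lens; pixels are square), "cx", "cy" (the principal point, pixels), "dist_coeffs" ([k1, k2, p1, p2, k3] as OpenCV has them; the pictures are not rectified), "eye" and "attitude" of the camera in the world. Camera axes: x right, y down, z forward; pixel columns grow to the right and rows downward; lengths in m; the calibration is good to about 2 mm. A picture is of the moment at which its call begins: read the wrist's pose just before it. calibration takes no time and is no camera call; for the wrist camera it gives the pose at the moment of the call.
- bot.job_done(): hands the job in; it is judged then, once.
The state is a dict: "clock": time; "qpos": joint angles; "qd": joint speeds; "joint_efforts": joint torques, N m; "position": TCP position; "tool_rot": TCP orientation; "force": force on the tool from outside, world axes, zero at the start; "moment": the same for the moment, N m; "grip_width": finger opening in m; "finger_force": force on a finger pad.
Only numpy, scipy, OpenCV 4.12 (cv2) and the standard library are available. Lean on these libraries where they do the work, as an engineer would, in place of code of your own. Each camera call takes 0.05 s, during which the arm holds its last target. There are 200 camera calls.

TASK

The little correction-fluid bottle has slid under the low clear monitor riser. Hold the orange reacher by its grip and trigger, close its jaws on the bottle by squeezing the trigger, draw the bottle out, lift it across and let it lie in the grey desk tray without dropping it from a height or touching it with your own fingers; then lay the reacher flat back down on the desk and let go. Do not shift the stapler, the yellow marker or the glue stick; the small black speaker may be set aside, upright on the desk, if it is in the way.

Things in the scene. Friction and masses are not known exactly. Their poses are not given: they have to be found in the camera images.
- reacher: Trigger reacher, 281 mm long, 0.25 kg. Origin: underside, below the midpoint between its two upright posts; x to the jaws, z up. Balances within 15 mm of x 0. Black tail block x -75 to -35, 50 wide, 24 high; orange housing to x 45, 40 wide, 20 high; aluminium barrel x 45 to 125, 20 wide, z 6 to 20; black head to x 140, 44 wide, z 4 to 22
- reacher_grip (a point): Where to hold the reacher: 60 mm above its underside, midway between the posts (each 30 wide in y, z 20 to 90): the fixed orange grip behind (rear face at x -31) and the sliding black trigger ahead (front face at x 31 when free). Pinch both from above by their outer faces, fingers closing along the reacher's x
- trigger (a joint): Travel of the trigger toward the grip, m: 0 free (62 mm over both posts), 0.022 fully squeezed (40 mm). Spring: 6 N at 0, 9.3 N at 0.022. Closes both jaws in proportion. A squeeze to 58 or 59 mm over the posts carries the reacher, jaws open. Squeezed by two equal fingers, the reacher moves forward by half the travel
- reacher_jaws (a point): Midpoint between the jaw pads: (185, 0, 13) mm in the reacher's frame. The pads are black rubber, x 160 to 206, z 3 to 23. Gap at the tips: 72 mm with the trigger free (86 mm over the outsides), 36 mm and parallel at 12.3 mm of travel, about 8 mm when fully squeezed
- jaw_left: The jaw on the reacher's +y side; origin at its pivot, (130, 14, 3) mm in the reacher's frame. Telling the fingers to close to 40 mm with 20 to 35 N holds the bottle firmly between the jaws
- jaw_right: The jaw on the reacher's -y side; pivot at (130, -14, 3) mm in the reacher's frame
- bottle: White correction-fluid bottle, blue cap, 45 g, lying on its broad side: 77 mm long, body 55 long x 36 wide x 22 high, cap 17 across. Origin: centre of its flat base, 11 mm above what it lies on; z runs along it to the cap, y level across the 36 mm width. Starts under the riser, cap toward the back, axis within 0.2 rad of the riser's x
- bottle_mid (a point): Middle of the main part of the bottle, 28 mm from its base along its axis
- riser: Fixed low monitor riser, clear acrylic board on two white side panels, 170 deep (x) x 374 wide (y) x 78 high; 64 mm clear below (50 under a bar at the back), 350 between the panels. Origin: centre of its underside; x to its back, open front at x -85. Below it lie three things in any order, near y -100, 0 and 100 mm, x about -10; they show through the board
- tray: Fixed grey desk tray, 126 (x) x 166 (y) mm outside, walls 18 high and 3 thick, floor 3 thick. Origin: centre of its underside
- speaker: Small black speaker cube, 54 x 55 mm, 58 high, 110 g, standing with its centre about 85 mm before the riser's front edge. Origin: centre of its underside. May be set aside
- stapler: Black stapler, 119 (x) x 34 x 51 mm, under the riser; leave it. Origin: centre of its underside
- marker: Yellow felt marker, 128 (y) x 18 x 20 mm, lying under the riser; leave it. Origin: centre of its underside
- glue: Glue stick with an orange cap, 28 mm across, 88 high, standing left of the riser, beyond the tray; leave it. Origin: centre of its underside

How it is judged:
By the outcome, as a careful person would: the job done as asked, in the order asked, and still so for the second after the job is handed in, with the robot touching nothing.
It also fails if it takes over 69 s, if anything falls off the work surface, if the arm or the gripper's body presses on something with over 40 N, if the wrist force passes 120 N, or if a joint passes its speed limit or range.

## Working session

There is one attempt and no reset: what is moved stays moved. The work goes in short steps, Python scripts to look and compute and a shell command to move; the robot and the scene stay as the last step left them, time stands still between calls to the robot, and variables do not carry over. Pictures are saved under pics/ and viewed, at most 10 in all, crops included, and the job is handed in when it is done.

```bash
ls; mkdir -p pics
cat > h.py <<'E'
import numpy as np, cv2
from scipy.spatial.transform import Rotation as R
from workcell import bot, cams, observe
def cam(n):
    c=cams.calibration(n); f=192/np.tan(np.radians(c["vfov"])/2)
    return c,np.array([[f,0,c["cx"]],[0,f,c["cy"]],[0,0,1]]),np.array(c["dist_coeffs"],float)
def rot(a):
    a=np.array(a,float)
    return a if a.shape==(3,3) else (R.from_quat(a).as_matrix() if a.size==4 else R.from_euler('xyz',a).as_matrix())
E
python3 - <<'E'
from h import *
for n in("scene","top","wrist"):
    c=cams.calibration(n);print(n,c)
    cv2.imwrite(f"pics/{n}0.png",cams.grab_frame(n))
print(observe())
a=cv2.imread("pics/scene0.png");b=cv2.imread("pics/top0.png")
E
```

```text
nudge.py
pics
workcell.py
scene {'vfov': 55.288119182339145, 'cx': 256.1399460266295, 'cy': 195.61349834103967, 'dist_coeffs': array([-0.10947135,  0.        ,  0.        ,  0.        ,  0.        ]), 'eye': array([ 0.18081595, -0.37769288,  0.58220037]), 'attitude': array([-2.1965336 , -0.02333688, -0.59876363])}
top {'vfov': 52.892279200291924, 'cx': 253.45197831408814, 'cy': 190.33335409968672, 'dist_coeffs': array([-0.12165435,  0.        ,  0.        ,  0.        ,  0.        ]), 'eye': array([0.50429248, 0.2264725 , 0.91779088]), 'attitude': array([-3.06753633e+00, -1.60844796e-03, -1.57931266e+00])}
wrist {'vfov': 67.04172303396129, 'cx': 260.2460779462125, 'cy': 184.22060524174196, 'dist_coeffs': array([-0.0314998,  0.       ,  0.       ,  0.       ,  0.       ]), 'eye': array([0.09260004, 0.62326371, 0.37325316]), 'attitude': array([2.82586094e+00, 2.28276154e-03, 1.29687382e+00])}
{'clock': 0.15, 'qpos': array([-1.36719237,  0.52187413, -0.03632539,  1.59986691,  0.02118275,
        1.02108566, -0.11278618]), 'qd': array([ 7.72867688e-06, -2.49307413e-03,  2.87190703e-04, -2.20951507e-03,
       -8.52524838e-04, -1.63575943e-03,  1.27308508e-03]), 'joint_efforts': array([ 1.71452451e-03, -9.27390146e+01,  1.98058113e+00, -3.70060980e+01,
        1.79520319e-02,  6.35318313e-03, -8.40378220e-05]), 'position': array([0.16895492, 0.60147354, 0.23086344]), 'tool_rot': array([-3.14074377e+00,  4.26400228e-05,  2.86777925e+00]), 'force': array([-0.47125126,  0.75688894, -0.50342525]), 'moment': array([ 0.00339248, -0.0139314 ,  0.04459694]), 'finger_force': 0.0, 'grip_width': 0.085416260700334}
```

View pics/scene0.png

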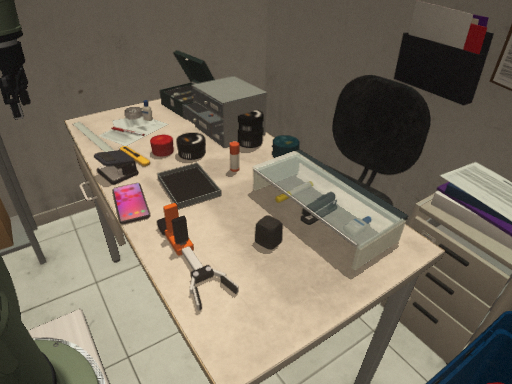

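View pics/top0.png

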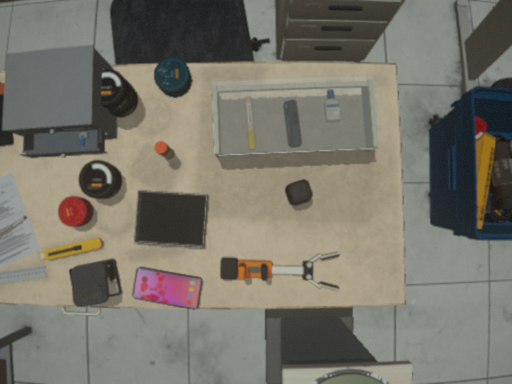

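The scene view shows the reacher at about (190,250), with its jaws toward the right. The speaker is at (268,232), the bottle under the right of the riser at (360,225), the tray at (188,185) and the glue at (234,155). In the top view the reacher runs from (222,268) to (340,270), the bottle is at (332,105) with its cap up, and the speaker is at (299,192). I'll zoom in for precise pixels.

Run:
```python
from h import *
a=cv2.imread("pics/top0.png")[75:300,130:410];cv2.imwrite("pics/topc.png",cv2.resize(a,None,fx=2.6,fy=2.6,interpolation=3))
a=cv2.imread("pics/scene0.png")[140:315,145:415];cv2.imwrite("pics/scenec.png",cv2.resize(a,None,fx=2.9,fy=2.9,interpolation=3))
```

```text
(no output)
```

View pics/topc.png

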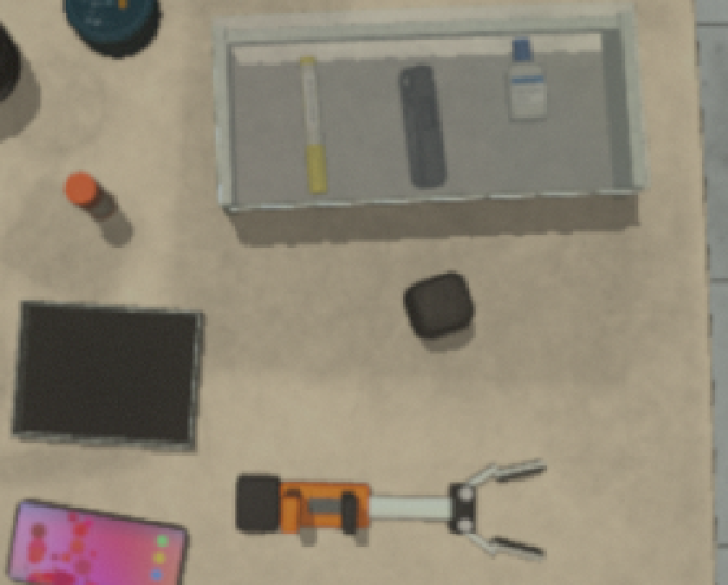

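View pics/scenec.png

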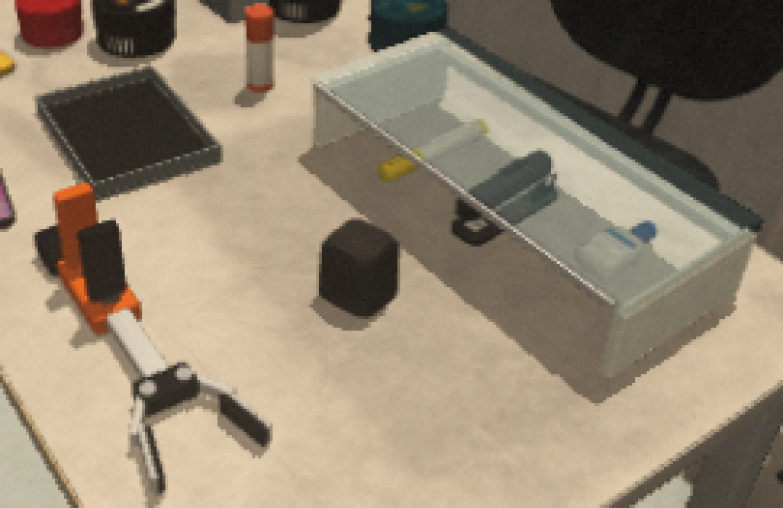

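The top crop shows the reacher level: tail at (236,503), jaw tips at (545,464) and (543,553). The bottle base is at (529,119), its cap end at (521,41) and the speaker at (439,305). The scene crop shows the post tops at (73,190) and (100,228), and the bottle at (610,250).

```bash
cat >> h.py <<'E'
def ray(n,uv,cc=None):
    c,K,d=cc or cam(n)
    p=cv2.undistortPoints(np.array([[uv]],float),K,d)[0,0]
    return np.array(c["eye"]),rot(c["attitude"])@np.array([p[0],p[1],1])
def plane(n,uv,z,cc=None):
    e,v=ray(n,uv,cc); return e+v*(z-e[2])/v[2]
def tri(*er):
    A=0;b=0
    for e,v in er:
        v=v/np.linalg.norm(v);P=np.eye(3)-np.outer(v,v);A=A+P;b=b+P@e
    X=np.linalg.solve(A,b);return X,[np.linalg.norm(np.cross(X-e,v/np.linalg.norm(v))) for e,v in er]
T=lambda x,y:((x+.5)/2.6-.5+130,(y+.5)/2.6-.5+75)
S=lambda x,y:((x+.5)/2.9-.5+145,(y+.5)/2.9-.5+140)
E
python3 - <<'E'
from h import *
np.set_printoptions(precision=4,suppress=True)
def t(nm,uv,z):print(nm,plane("top",T(*uv),z))
def s(nm,uv,z):print(nm,"S",plane("scene",S(*uv),z))
t("bot base top L",(511,119),.022);t("bot base top R",(547,119),.022);t("cap end",(521,41),.011);t("cap L",(512,41),.015);t("cap R",(530,41),.015);t("shoulder",(527,64),.015)
t("tail rear top",(236,503),.024);t("tail rear L",(237,476),.024);t("tail rear R",(236,531),.024);t("tail fr",(281,503),.024)
t("head front",(476,508),.022);t("head L",(462,484),.022);t("head R",(462,532),.022);t("tipL",(545,466),.023);t("tipR",(543,553),.023);t("housing fr",(369,508),.02)
t("spk top c",(439,305),.058)
for c in [(408,290),(461,273),(473,316),(420,337)]:t("spk",c,.055)
for c in [(24,301),(203,313),(195,450),(13,436)]:t("tray",c,.018)
for c in [(230,210),(643,190),(217,22),(630,10)]:t("riser top",c,.078)
t("stapler",(423,126),.05);t("glue",(82,188),.088)
s("cap",(650,230),.011);s("spk",(358,237),.058);s("tail",(45,245),.024);s("head",(165,375),.022);s("tipL",(270,432),.013);s("tipR",(157,485),.013)
print(tri(ray("top",T(521,50)),ray("scene",S(650,229))),"cap")
print(tri(ray("top",T(439,305)),ray("scene",S(360,238))),"spk top")
print(tri(ray("top",T(466,493)),ray("scene",S(181,371))),"jaw L pivot bolt")
print(tri(ray("top",T(466,525)),ray("scene",S(148,387))),"jaw R pivot bolt")
print(tri(ray("top",T(292,497)),ray("scene",S(73,191))),"grip post top")
E
```

```text
bot base top L [0.736  0.0498 0.022 ]
bot base top R [0.7361 0.0165 0.022 ]
cap end [0.8139 0.0357 0.011 ]
cap L [0.8125 0.0451 0.015 ]
cap R [0.8126 0.0281 0.015 ]
shoulder [0.7903 0.0317 0.015 ]
tail rear top [0.3917 0.3019 0.024 ]
tail rear L [0.4155 0.3009 0.024 ]
tail rear R [0.367  0.3021 0.024 ]
tail fr [0.3915 0.2621 0.024 ]
head front [0.3848 0.089  0.022 ]
head L [0.4063 0.1012 0.022 ]
head R [0.3637 0.1017 0.022 ]
tipL [0.4211 0.0266 0.023 ]
tipR [0.3438 0.0295 0.023 ]
housing fr [0.3858 0.1841 0.02  ]
spk top c [0.5635 0.1237 0.058 ]
spk [0.5769 0.15   0.055 ]
spk [0.5913 0.1038 0.055 ]
spk [0.5539 0.094  0.055 ]
spk [0.5362 0.1402 0.055 ]
tray [0.573 0.495 0.018]
tray [0.5608 0.3314 0.018 ]
tray [0.4382 0.3388 0.018 ]
tray [0.4509 0.5041 0.018 ]
riser top [0.6442 0.3016 0.078 ]
riser top [ 0.6596 -0.0521  0.078 ]
riser top [0.8094 0.3133 0.078 ]
riser top [ 0.8203 -0.0483  0.078 ]
stapler [0.7226 0.1338 0.05  ]
glue [0.6628 0.4259 0.088 ]
cap S [0.819  0.0343 0.011 ]
spk S [0.5671 0.1194 0.058 ]
tail S [0.3729 0.2797 0.024 ]
head S [0.39   0.1038 0.022 ]
tipL S [0.4289 0.0266 0.013 ]
tipR S [0.3441 0.0289 0.013 ]
(array([0.808 , 0.0334, 0.0162]), [np.float64(0.005559951821699043), np.float64(0.005559951821699092)]) cap
(array([0.5666, 0.1215, 0.0553]), [np.float64(0.003409840882469263), np.float64(0.003409840882469173)]) spk top
(array([0.3993, 0.098 , 0.0259]), [np.float64(0.0006139143717517457), np.float64(0.0006139143717518408)]) jaw L pivot bolt
(array([0.372 , 0.0978, 0.0257]), [np.float64(0.0017279471793577863), np.float64(0.0017279471793577642)]) jaw R pivot bolt
(array([0.3992, 0.2527, 0.0855]), [np.float64(0.005336149279963307), np.float64(0.005336149279963274)]) grip post top
```

```bash
cat >> h.py <<'E'
np.set_printoptions(precision=4,suppress=True)
def to(x,y,z,a,tilt=0):
    "shift & turn in tool axes to TCP (x,y,z), tool y at azimuth a, nose down by tilt"
    o=observe();R0=rot(o["tool_rot"])
    Rt=np.array([[-np.sin(a),np.cos(a),0],[np.cos(a),np.sin(a),0],[0,0,-1.]])
    Rt=np.array([[-np.sin(a),np.cos(a),0],[np.cos(a),np.sin(a),0],[0,0,-1.]]).T if 0 else np.column_stack([[-np.sin(a),np.cos(a),0],[np.cos(a),np.sin(a),0],[0,0,-1.]])@R.from_rotvec([tilt,0,0]).as_matrix()
    return R0.T@(np.array([x,y,z])-o["position"]),R.from_matrix(R0.T@Rt).as_rotvec()
E
sed -i '/^    Rt=np.array(\[\[-np.sin(a),np.cos(a),0\],\[np.cos(a),np.sin(a),0\],\[0,0,-1.\]\])$/d; s/np.array.*\.T if 0 else //' h.py
python3 -c "
from h import *
print(to(.389,.228,.231,-1.597))"
echo '[[[0.085, -0.31, -0.3, 0, 0, 0, 2.88], [0.085, -0.31, -0.3, 0, 0, 0, 2.88], [0.085, -0.31, -0.3, 0, 0, 0, 2.88], [0.085, -0.31, -0.3, 0, 0, 0, 2.88], [0.085, -0.31, -0.3, 0, 0, 0, 2.88]]]' > next.json && python3 nudge.py next.json 30
python3 -c "
from h import *
print(to(.389,.228,.231,-1.597))"
```

```text
(array([-0.3128, -0.3001,  0.0001]), array([-0.0001,  0.0012,  2.894 ]))
clock: 0.78
position: [0.3272, 0.3299, 0.2314]
tool_rot: [3.141, -0.0, 1.924]
force: [1.4, 1.2, -0.4]
grip_width: 0.0849
finger_force: 0.0
(array([-0.117 ,  0.0228,  0.0004]), array([-0.0001, -0.0004,  1.9503]))
```

```bash
echo '[[[0.085, -0.117, 0.023, 0, 0, 0, 1.95], [0.085, -0.117, 0.023, 0, 0, 0, 1.95], [0.085, -0.117, 0.023, 0, 0, 0, 1.95], [0.085, -0.117, 0.023, 0, 0, 0, 1.95], [0.085, -0.117, 0.023, 0, 0, 0, 1.95]]]' > next.json && python3 nudge.py next.json
echo '[[[0.085, 0, 0, 0, 0, 0, 1.005], [0.085, 0, 0, 0, 0, 0, 1.005], [0.085, 0, 0, 0, 0, 0, 1.005], [0.085, 0, 0, 0, 0, 0, 1.005], [0.085, 0, 0, 0, 0, 0, 1.005]]]' > next.json && python3 nudge.py next.json
python3 - <<'E'
from h import *
print(to(.389,.228,.231,-1.597)); print(observe()["qpos"])
c=cam("wrist"); print(c[0]); im=cams.grab_frame("wrist"); cv2.imwrite("pics/w1.png",cv2.resize(im,None,fx=1.5,fy=1.5,interpolation=3))
E
```

```text
clock: 1.4
position: [0.3891, 0.2302, 0.2312]
tool_rot: [-3.142, 0.0, 0.986]
force: [-0.1, -0.0, 0.4]
grip_width: 0.0849
finger_force: 0.0
clock: 2.02
position: [0.389, 0.2303, 0.2313]
tool_rot: [3.142, 0.0, 0.049]
force: [-0.2, -0.1, -0.4]
grip_width: 0.0847
finger_force: 0.0
(array([-0.0002,  0.0023,  0.0003]), array([0.    , 0.0001, 0.0753]))
[-1.2361  0.3066  0.7092  2.06   -0.2617  0.863  -1.8996]
{'vfov': 67.04172303396129, 'cx': 260.2460779462125, 'cy': 184.22060524174196, 'dist_coeffs': array([-0.0315,  0.    ,  0.    ,  0.    ,  0.    ]), 'eye': array([0.4685, 0.2344, 0.3737]), 'attitude': array([ 2.8268, -0.0015, -1.5218])}
```

View pics/w1.png

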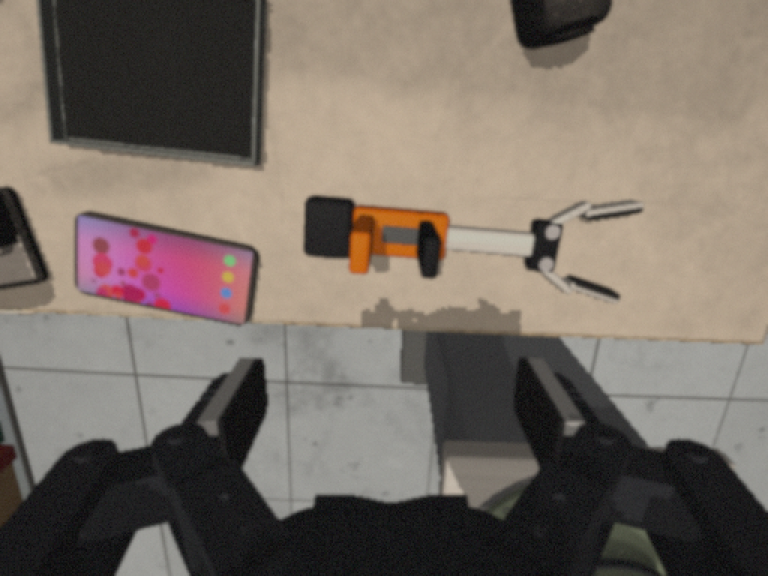

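The wrist view shows the reacher with its tail rear at (306,226) and head front at (558,247). The pivots are at (551,232) and (547,264), and the post tops are near (361,262) and (429,266). I'll refine its pose from these.

Run:
```python
from h import *
c=cam("wrist"); W=lambda x,y:((x+.5)/1.5-.5,(y+.5)/1.5-.5)
def p(n,uv,z):print(n,plane("wrist",W(*uv),z,c))
p("tail rear L",(309,198),.024);p("tail rear R",(305,255),.024)
p("pivL",(552,231),.0255);p("pivR",(546,265),.0255)
p("tipL",(642,207),.023);p("tipR",(617,297),.023);p("housing front",(448,232),.02)
p("orange rear top",(350,272),.09);p("black front top",(439,276),.09)
print(tri(ray("wrist",W(552,231),c),ray("top",T(466,493)))); print(tri(ray("wrist",W(546,265),c),ray("top",T(466,525))))
print(tri(ray("wrist",W(360,248),c),ray("top",T(292,497)),ray("scene",S(73,191))),"post top")
```

```text
tail rear L [0.4184 0.2965 0.024 ]
tail rear R [0.3709 0.3007 0.024 ]
pivL [0.3996 0.0982 0.0255]
pivR [0.3705 0.0988 0.0255]
tipL [0.422 0.026 0.023]
tipR [0.3434 0.0311 0.023 ]
housing front [0.3942 0.1826 0.02  ]
orange rear top [0.3785 0.2575 0.09  ]
black front top [0.378  0.1964 0.09  ]
(array([0.399 , 0.098 , 0.0245]), [np.float64(0.0004494788516931202), np.float64(0.00044947885169304965)])
(array([0.3702, 0.0984, 0.0244]), [np.float64(5.096657237438272e-06), np.float64(5.096657237370499e-06)])
(array([0.3977, 0.2515, 0.0874]), [np.float64(0.0026683580485802314), np.float64(0.006661261917836659), np.float64(0.004248403211273024)]) post top
```

```bash
echo '[[[0.085, 0.001, 0.002, 0.05, 0, 0, 0.088], [0.085, 0.001, 0.002, 0.1, 0, 0, 0.088], [0.085, 0.001, 0.002, 0.15, 0, 0, 0.088], [0.085, 0.001, 0.002, 0.193, 0, 0, 0.088], [0.085, 0.001, 0.002, 0.193, 0, 0, 0.088]]]' > next.json && python3 nudge.py next.json
python3 -c "
from h import *
print(to(.390,.228,.038,-1.61))"
```

```text
clock: 2.7
position: [0.3892, 0.2272, 0.0366]
tool_rot: [3.139, 0.004, -0.031]
force: [0.6, 0.2, 0.6]
grip_width: 0.085
finger_force: 0.0
(array([ 0.0008, -0.0008, -0.0014]), array([0.0027, 0.0036, 0.008 ]))
```

```bash
echo '[[[0.058, 0, 0, 0, 0, 0, 0], [0.058, 0, 0, 0, 0, 0, 0], [0.058, 0, 0, 0, 0, 0, 0], [0.058, 0, 0, 0, 0, 0, 0], [0.058, 0, 0, 0, 0, 0, 0]]]' > next.json && python3 nudge.py next.json 25
echo '[[[0.058, 0, 0, 0, 0, 0, 0], [0.058, 0, 0, 0, 0, 0, 0], [0.058, 0, 0, -0.03, 0, 0, 0], [0.058, 0, 0, -0.09, 0, 0, 0], [0.058, 0, 0, -0.09, 0, 0, 0]]]' > next.json && python3 nudge.py next.json 25
python3 - <<'E'
from h import *
o=observe();print(o["moment"],o["position"])
a=cams.grab_frame("scene")[130:315,130:400];cv2.imwrite("pics/s2.png",cv2.resize(a,None,fx=2.9,fy=2.9,interpolation=3))
E
```

```text
clock: 3.32
position: [0.3911, 0.2297, 0.0402]
tool_rot: [-3.139, -0.002, -0.031]
force: [-0.2, 2.7, 6.4]
grip_width: 0.0585
finger_force: 7.6
clock: 3.95
position: [0.3916, 0.2299, 0.1326]
tool_rot: [-3.136, -0.005, -0.032]
force: [-0.7, 0.0, -3.3]
grip_width: 0.0581
finger_force: 6.5
[0.0221 0.0151 0.0378] [0.3916 0.2299 0.1326]
```

View pics/s2.png

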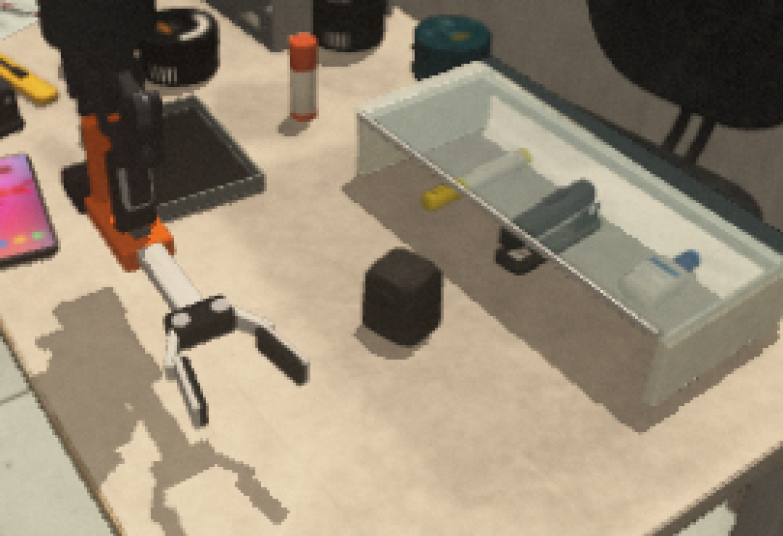

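The reacher is lifted about 90 mm, level, with the jaws open at (230,370). Next I'll swing it to face the riser.

```bash
python3 -c "
from h import *
print(to(.42,.022,.13,.02))"
```

```text
(array([0.0357, 0.2067, 0.    ]), array([-0.0006, -0.0055, -1.6218]))
```

```bash
echo '[[[0.058, 0.004, 0.02, 0, 0, 0, -0.16], [0.058, 0.007, 0.04, 0, 0, -0.001, -0.33], [0.058, 0.011, 0.06, 0, 0, -0.002, -0.5], [0.058, 0.015, 0.085, 0, 0, -0.002, -0.66], [0.058, 0.018, 0.11, 0, 0, -0.003, -0.82]]]' > next.json && python3 nudge.py next.json
python3 -c "
from h import *
print(to(.42,.022,.13,.02))"
```

```text
clock: 4.62
position: [0.4044, 0.1171, 0.1282]
tool_rot: [-3.14, 0.003, 0.793]
force: [0.3, -0.4, -2.5]
grip_width: 0.0582
finger_force: 6.5
(array([-0.0568,  0.0779, -0.0017]), array([-0.0024,  0.0021, -0.7975]))
```

```bash
echo '[[[0.058, -0.012, 0.016, 0, 0, 0, -0.16], [0.058, -0.024, 0.032, 0, 0, 0, -0.33], [0.058, -0.036, 0.048, 0, 0, 0, -0.5], [0.058, -0.048, 0.065, 0, 0, 0, -0.66], [0.058, -0.057, 0.078, 0, -0.002, 0.002, -0.8]]]' > next.json && python3 nudge.py next.json
echo '[[[0.058, 0, 0, 0, 0, 0, 0], [0.058, 0, 0, 0, 0, 0, 0]]]' > next.json && python3 nudge.py next.json
python3 - <<'E'
from h import *
print(to(.42,.022,.13,.02),observe()["qpos"])
c=cam("wrist");im=cams.grab_frame("wrist");t=cams.grab_frame("top")
import pickle;pickle.dump(c,open("c2.pkl","wb"))
cv2.imwrite("pics/w2.png",im);cv2.imwrite("pics/t2.png",t)
w=cv2.resize(im[0:330,80:430],None,fx=1.4,fy=1.4,interpolation=3)
u=cv2.resize(t[80:300,270:400],None,fx=2.2,fy=2.2,interpolation=3)
h=np.zeros((max(len(w),len(u)),w.shape[1]+u.shape[1],3),np.uint8);h[:len(w),:w.shape[1]]=w;h[:len(u),w.shape[1]:]=u
print(h.shape,w.shape);cv2.imwrite("pics/c2.png",h)
E
```

```text
clock: 5.25
position: [0.4194, 0.0217, 0.1283]
tool_rot: [-3.141, -0.0, 1.592]
force: [-0.7, -0.5, -2.6]
grip_width: 0.058
finger_force: 6.5
clock: 5.5
position: [0.4194, 0.0229, 0.1283]
tool_rot: [-3.141, -0.0, 1.585]
force: [-0.6, 0.0, -1.8]
grip_width: 0.0581
finger_force: 6.5
(array([-0.0009,  0.0006, -0.0017]), array([-0.0005, -0.0002, -0.0059])) [-0.3145  0.3795  0.1474  2.2163 -0.1044  0.5525 -0.0743]
(484, 776, 3) (462, 490, 3)
```

View pics/c2.png

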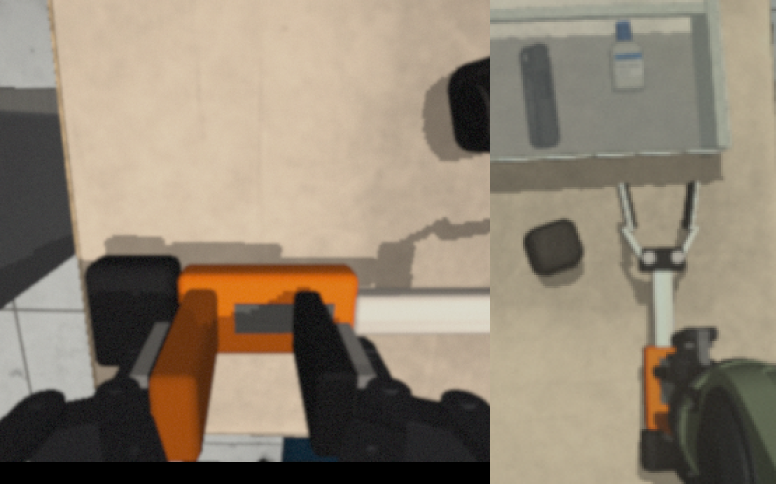

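The view shows the reacher pointing at the riser: pivots at (648,258) and (677,258) in the right panel, tips at (623,183) and (690,183), and tail block about (657,449). The bottle is straight ahead at (628,68).

Run:
```python
from h import *
U=lambda x,y:((x-490+.5)/2.2-.5+270,(y+.5)/2.2-.5+80)
def p(n,uv,z):
    x=plane("top",U(*uv),z);print(n,x);return x
h=.089
a=p("pivL",(648,258),h+.0245);b=p("pivR",(677,258),h+.0245);m=(a+b)/2
p("tips",(656.5,183),h+.018);p("headfront",(662,249),h+.022)
p("house front L",(646,347),h+.02);p("tail rear L",(641,469),h+.024);p("tail front L",(641,432),h+.024)
print(m,"exp",np.array(observe()["position"])[:2]+[.130,.0026])
p("bottle base",(628,90),.022);p("bottle cap end",(623,23),.011);p("spk",(553,247),.058)
c=cam("wrist");V=lambda x,y:((x+.5)/1.4-.5+80,(y+.5)/1.4-.5)
for n,uv,z in[("tail rearL",(90,262),.024),("tail frontL",(180,257),.024),("house front L",(356,266),.02),("house rear L",(180,266),.02)]:print(n,plane("wrist",V(*uv),h+z,c))
```

```text
pivL [0.5484 0.0397 0.1135]
pivR [0.5481 0.0116 0.1135]
tips [0.6215 0.0279 0.107 ]
headfront [0.557  0.0253 0.111 ]
house front L [0.4635 0.0424 0.109 ]
tail rear L [0.3484 0.0498 0.113 ]
tail front L [0.3834 0.0494 0.113 ]
[0.5482 0.0256 0.1135] exp [0.5495 0.0257]
bottle base [0.7356 0.0349 0.022 ]
bottle cap end [0.8146 0.0355 0.011 ]
spk [0.5635 0.1241 0.058 ]
tail rearL [0.3522 0.0484 0.113 ]
tail frontL [0.3895 0.0511 0.113 ]
house front L [0.4631 0.047  0.109 ]
house rear L [0.3886 0.0458 0.109 ]
```

```bash
echo '[[[0.058, 0.007, 0, 0.03, 0, 0, 0], [0.058, 0.007, 0, 0.06, 0, 0, 0], [0.058, 0.007, 0, 0.082, 0, 0, 0], [0.058, 0.007, 0, 0.082, 0, 0, 0], [0.058, 0.007, 0, 0.082, 0, 0, 0]]]' > next.json && python3 nudge.py next.json
python3 - <<'E'
from h import *
print(to(.5745,.0315,.045,.015))
a=cams.grab_frame("scene")[150:320,180:430];cv2.imwrite("pics/s3.png",cv2.resize(a,None,fx=3.2,fy=3.2,interpolation=3)[:600,:800])
E
```

```text
clock: 6.22
position: [0.4197, 0.0297, 0.047]
tool_rot: [3.141, 0.0, 1.587]
force: [0.8, 0.3, -2.2]
grip_width: 0.0583
finger_force: 6.5
(array([-0.0007,  0.1548,  0.002 ]), array([0.0002, 0.    , 0.0014]))
```

View pics/s3.png

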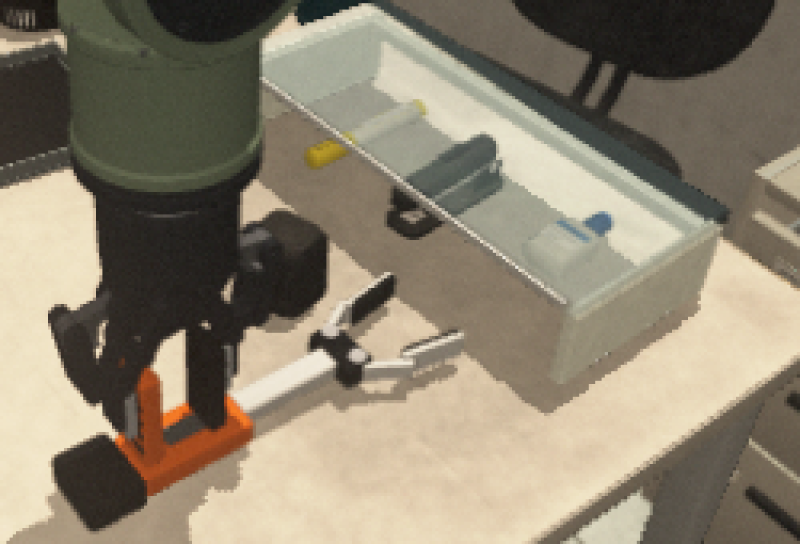

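The reacher is low in front of the riser, with the jaws open and pointing at the bottle at (570,245). It clears the speaker. I'll check the nose height, then go in.

```bash
python3 - <<'E'
from h import *
Q=lambda x,y:((x+.5)/3.2-.5+180,(y+.5)/3.2-.5+150)
for n,uv,xy in [("R",(357,357),(.5497,.018)),("L",(331,334),(.5497,.046)),("tipR bottom",(463,348),(.6257,-.001)),("tail rearR bottom",(97,530),(.345,.0048))]:
    e,v=ray("scene",Q(*uv));t=v[:2]@(np.array(xy)-e[:2])/(v[:2]@v[:2]);print(n,e+v*t)
E
echo '[[[0.058, 0, 0.04, 0.001, 0, 0, 0], [0.058, 0, 0.08, 0.002, 0, 0, 0], [0.058, 0, 0.115, 0.002, 0, 0, 0], [0.058, 0, 0.145, 0.002, 0, 0, 0], [0.058, 0, 0.155, 0.002, 0, 0, 0]]]' > next.json && python3 nudge.py next.json
echo '[[[0.058, 0, 0, 0, 0, 0, 0], [0.058, 0, 0, 0, 0, 0, 0]]]' > next.json && python3 nudge.py next.json
python3 - <<'E'
from h import *
print(to(.5745,.0315,.045,.015))
a=cams.grab_frame("scene")[160:300,280:430];t=cams.grab_frame("top")[70:260,280:400]
a=cv2.resize(a,None,fx=3,fy=3,interpolation=3);t=cv2.resize(t,None,fx=2.5,fy=2.5,interpolation=3)
h=np.zeros((475,750,3),np.uint8);h[:420,:450]=a;h[:475,450:]=t
cv2.imwrite("pics/c4.png",h)
E
```

```text
R [0.5527 0.0152 0.0301]
L [0.553  0.0431 0.0276]
tipR bottom [ 0.6297 -0.0059  0.013 ]
tail rearR bottom [0.3527 0.0013 0.0127]
clock: 6.9
position: [0.5761, 0.0321, 0.0453]
tool_rot: [3.14, -0.0, 1.587]
force: [-1.2, -0.0, -2.2]
grip_width: 0.0584
finger_force: 6.6
clock: 7.15
position: [0.5736, 0.032, 0.0446]
tool_rot: [-3.141, 0.0, 1.587]
force: [0.5, -1.0, -2.6]
grip_width: 0.0586
finger_force: 6.5
(array([-0.0005,  0.0009, -0.0004]), array([-0.0007,  0.    ,  0.0015]))
```

View pics/c4.png

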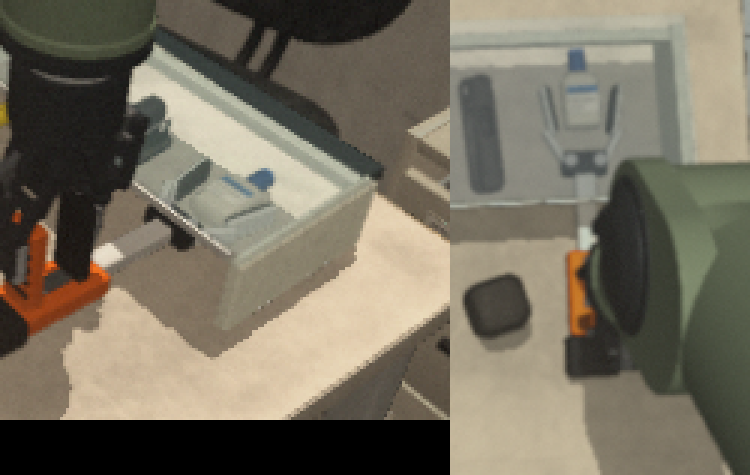

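The jaws straddle the bottle evenly: tips at (545,88) and (613,85), bottle centred at (581,103). I'll squeeze.

```bash
echo '[[[0.054, 0, 0, 0, 0, 0, 0], [0.052, 0, 0, 0, 0, 0, 0], [0.05, 0, 0, 0, 0, 0, 0], [0.048, 0, 0, 0, 0, 0, 0], [0.04, 0, 0, 0, 0, 0, 0]]]' > next.json && python3 nudge.py next.json 28
echo '[[[0.04, 0, 0, 0, 0, 0, 0], [0.04, 0, 0, 0, 0, 0, 0], [0.04, 0, 0, 0, 0, 0, 0], [0.04, 0, 0, 0, 0, 0, 0], [0.04, 0, 0, 0, 0, 0, 0]]]' > next.json && python3 nudge.py next.json 28
echo '[[[0.04, 0, -0.01, 0, 0, 0, 0], [0.04, 0, -0.03, 0, 0, 0, 0], [0.04, 0, -0.06, 0, 0, 0, 0], [0.04, 0, -0.09, 0, 0, 0, 0], [0.04, 0, -0.12, 0, 0, 0, 0]]]' > next.json && python3 nudge.py next.json 28
echo '[[[0.04, 0, -0.015, 0, 0, 0, 0], [0.04, 0, -0.03, 0, 0, 0, 0], [0.04, 0, -0.03, 0, 0, 0, 0]]]' > next.json && python3 nudge.py next.json 28
python3 - <<'E'
from h import *
print(to(.42,.0315,.045,.015))
a=cams.grab_frame("scene")[160:320,180:400];t=cams.grab_frame("top")[70:300,280:400]
a=cv2.resize(a,None,fx=2.3,fy=2.3,interpolation=3);t=cv2.resize(t,None,fx=2.4,fy=2.4,interpolation=3)
h=np.zeros((len(t),a.shape[1]+t.shape[1],3),np.uint8);h[:len(a),:a.shape[1]]=a;h[:,a.shape[1]:]=t
print(a.shape,t.shape);cv2.imwrite("pics/c5.png",h)
E
```

```text
clock: 7.88
position: [0.5746, 0.032, 0.0445]
tool_rot: [3.142, -0.0, 1.587]
force: [-1.1, -0.8, 1.1]
grip_width: 0.0477
finger_force: 29.8
clock: 8.5
position: [0.5745, 0.032, 0.0443]
tool_rot: [-3.141, 0.0, 1.587]
force: [-2.6, -0.3, 1.9]
grip_width: 0.0478
finger_force: 30.2
clock: 9.12
position: [0.4533, 0.0299, 0.0445]
tool_rot: [3.141, -0.0, 1.587]
force: [1.1, 0.7, -0.8]
grip_width: 0.0479
finger_force: 29.6
clock: 9.5
position: [0.4238, 0.0295, 0.0444]
tool_rot: [-3.141, 0.0, 1.587]
force: [-2.9, 0.2, 1.6]
grip_width: 0.0475
finger_force: 31.8
(array([ 0.0021, -0.0038, -0.0006]), array([-0.001 ,  0.0001,  0.0016]))
(368, 506, 3) (552, 288, 3)
```

View pics/c5.png

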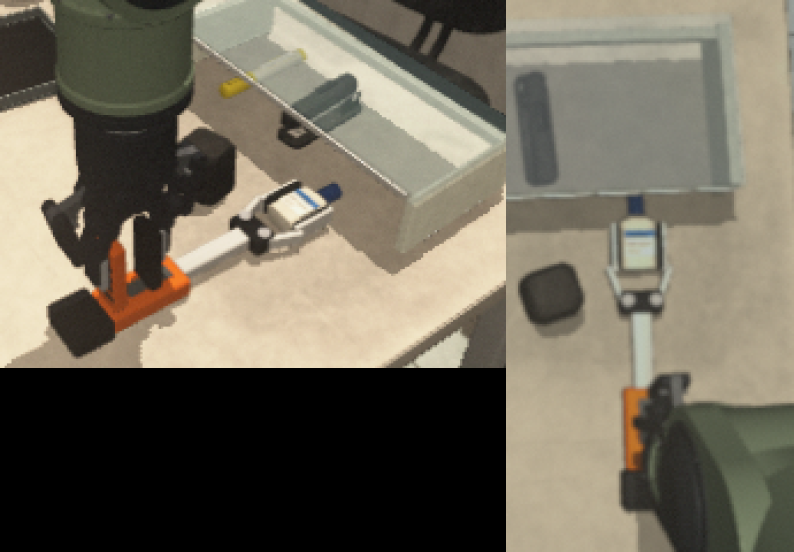

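The bottle is out and held squarely between the pads. In the right panel its base is at (637,271) and its cap end at (636,196), just at the riser's front edge. I'll back off a little more, lift, and work out the tray pose.

```bash
python3 - <<'E'
from h import *
U=lambda x,y:((x-506+.5)/2.4-.5+280,(y+.5)/2.4-.5+70)
b=plane("top",U(637,271),.026);c=plane("top",U(636,196),.016);p=np.array(observe()["position"]);print("base",b-p,"cap",c-p,b)
print("head front",plane("top",U(641,291),.027)-p, "tips",plane("top",U(636,223),.028)-p)
E
echo '[[[0.04, 0, -0.01, 0, 0, 0, 0], [0.04, 0, -0.02, 0, 0, 0, 0], [0.04, 0, -0.02, -0.02, 0, 0, 0], [0.04, 0, -0.02, -0.06, 0, 0, 0], [0.04, 0, -0.02, -0.11, 0, 0, 0]]]' > next.json && python3 nudge.py next.json 28
cat >> h.py <<'E'
def tray(d_base,th=.09,a=1.50,lift=0,c=(.5057,.4173),low=.0443,gap=.002):
    M=R.from_euler('z',a).as_matrix()@R.from_euler('y',th).as_matrix()
    mid=M@[d_base+.0385,0,0];f=M@[d_base+.054,0,-low]
    x,y=np.array(c)-mid[:2];return to(x,y,.003+gap-f[2]+lift,a,th),(x,y,.003+gap-f[2]+lift)
E
python3 -c "
from h import *
print(tray(.165,lift=.07),observe()['qpos'])"
```

```text
base [ 0.162   0.0061 -0.0184] cap [ 0.2376  0.003  -0.0284] [0.5869 0.0357 0.026 ]
head front [ 0.1424  0.0029 -0.0174] tips [ 0.2088  0.0063 -0.0164]
clock: 10.22
position: [0.403, 0.0289, 0.1548]
tool_rot: [-3.138, 0.001, 1.587]
force: [1.4, 1.1, -2.6]
grip_width: 0.0473
finger_force: 30.3
((array([0.1847, 0.0915, 0.0156]), array([ 0.0698, -0.0686, -1.4823])), (np.float64(0.4913632399520432), np.float64(0.21513132588192665), np.float64(0.1388041083467958))) [-0.3649  0.3068  0.1765  2.2303 -0.0921  0.6143 -0.1045]
```

```bash
echo '[[[0.04, 0.018, 0.01, 0, 0, 0, -0.13], [0.04, 0.036, 0.02, 0, 0, 0, -0.27], [0.04, 0.054, 0.03, 0, 0, 0, -0.42], [0.04, 0.073, 0.04, 0, 0, 0, -0.57], [0.04, 0.092, 0.045, 0, 0, 0, -0.72]]]' > next.json && python3 nudge.py next.json 28
python3 -c "
from h import *
print(tray(.163,th=0,lift=.07))"
```

```text
clock: 10.85
position: [0.4474, 0.1223, 0.1539]
tool_rot: [-3.14, -0.001, 2.312]
force: [1.1, -0.2, -2.3]
grip_width: 0.0474
finger_force: 30.4
((array([0.0396, 0.0961, 0.0345]), array([-0.0011, -0.0011, -0.7586])), (np.float64(0.49144645386395786), np.float64(0.21630476019928305), np.float64(0.1193)))
```

```bash
echo '[[[0.04, 0.008, 0.02, 0, 0, 0, -0.15], [0.04, 0.016, 0.04, 0, 0, 0, -0.3], [0.04, 0.024, 0.06, 0, 0, 0, -0.45], [0.04, 0.032, 0.08, 0, 0, 0, -0.6], [0.04, 0.04, 0.096, 0, 0, 0, -0.758]]]' > next.json && python3 nudge.py next.json 28
echo '[[[0.04, 0, 0, 0, 0, 0, 0], [0.04, 0, 0, 0, 0.04, 0, 0], [0.04, 0, 0, 0, 0.09, 0, 0], [0.04, 0, 0, 0, 0.09, 0, 0], [0.04, 0, 0, 0, 0.09, 0, 0]]]' > next.json && python3 nudge.py next.json 28
python3 - <<'E'
from h import *
print(tray(.163,lift=.03));print(observe()["position"])
t=cams.grab_frame("top")[120:310,110:330];a=cams.grab_frame("scene")[100:290,110:290]
t=cv2.resize(t,None,fx=2,fy=2,interpolation=3);a=cv2.resize(a,None,fx=2,fy=2,interpolation=3)
cv2.imwrite("pics/c6.png",np.hstack([a,t]))
E
```

```text
clock: 11.48
position: [0.4916, 0.2163, 0.1538]
tool_rot: [-3.141, -0.002, 3.071]
force: [-0.6, 0.1, -1.6]
grip_width: 0.0474
finger_force: 30.4
clock: 12.1
position: [0.492, 0.2157, 0.1543]
tool_rot: [-3.051, -0.0, 3.065]
force: [0.4, 0.9, -2.9]
grip_width: 0.0477
finger_force: 30.4
((array([0.0006, 0.0064, 0.0553]), array([-0.0001, -0.0008, -0.0061])), (np.float64(0.4915041417706963), np.float64(0.21711824159807477), np.float64(0.09862435124839974)))
[0.492  0.2157 0.1543]
```

View pics/c6.png

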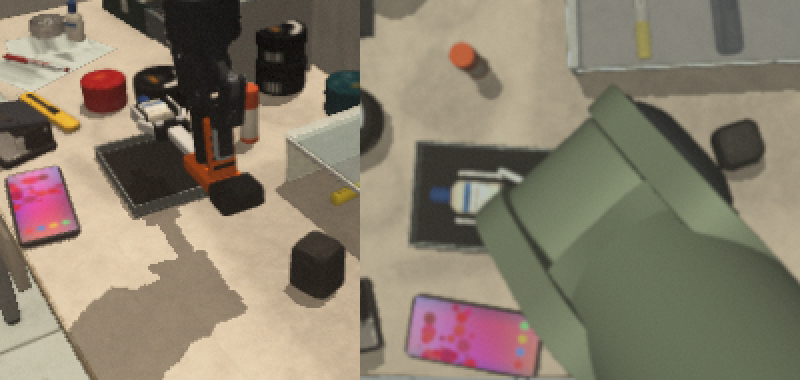

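The bottle is held level over the tray, its cap at (440,195) in the right panel, and the speaker and glue are untouched. That picture was my 11th and the limit was 10, so I'll view no more and check numerically from here. Next I'll lower, watching the force.

```bash
python3 - <<'E'
from h import *
o=observe();print("cap",plane("top",(150,217.5),.155-.0443+.013-.021),"exp",o["position"][:2]+.238*np.array([np.cos(1.5),np.sin(1.5)]))
E
echo '[[[0.04, 0, 0.003, 0.02, 0, 0, 0], [0.04, 0, 0.006, 0.04, 0, 0, 0], [0.04, 0.001, 0.006, 0.055, 0, 0, 0], [0.04, 0.001, 0.006, 0.055, 0, 0, 0], [0.04, 0.001, 0.006, 0.055, 0, 0, 0]]]' > next.json && python3 nudge.py next.json 28
python3 -c "
from h import *
print(tray(.163,gap=.004))"
```

```text
cap [0.5087 0.445  0.1027] exp [0.5091 0.4529]
clock: 12.82
position: [0.4917, 0.2171, 0.0996]
tool_rot: [-3.052, 0.0, 3.065]
force: [0.0, 0.3, -2.3]
grip_width: 0.0478
finger_force: 30.4
((array([0.0002, 0.0026, 0.0288]), array([ 0.0004, -0.0001, -0.0059])), (np.float64(0.4915041417706963), np.float64(0.21711824159807477), np.float64(0.07062435124839975)))
```

```bash
echo '[[[0.04, 0, 0.001, 0.01, 0, 0, 0], [0.04, 0, 0.002, 0.02, 0, 0, 0], [0.04, 0, 0.003, 0.029, 0, 0, 0], [0.04, 0, 0.003, 0.029, 0, 0, 0], [0.04, 0, 0.003, 0.029, 0, 0, 0]]]' > next.json && python3 nudge.py next.json 28
echo '[[[0.04, 0, 0, 0.001, 0, 0, 0], [0.04, 0, 0, 0.001, 0, 0, 0], [0.04, 0, 0, 0.001, 0, 0, 0]]]' > next.json && python3 nudge.py next.json
echo '[[[0.04, 0, 0, 0.001, 0, 0, 0], [0.04, 0, 0, 0.001, 0, 0, 0], [0.04, 0, 0, 0.001, 0, 0, 0]]]' > next.json && python3 nudge.py next.json
python3 -c "
from h import *
print(tray(.163,gap=.0))"
```

```text
clock: 13.45
position: [0.4913, 0.2175, 0.0699]
tool_rot: [-3.051, -0.0, 3.065]
force: [-0.3, -0.2, -3.0]
grip_width: 0.0476
finger_force: 30.4
clock: 13.82
position: [0.4914, 0.2174, 0.069]
tool_rot: [-3.052, 0.0, 3.065]
force: [-0.2, -0.1, -1.6]
grip_width: 0.0475
finger_force: 31.0
clock: 14.2
position: [0.4917, 0.2173, 0.0683]
tool_rot: [-3.052, 0.0, 3.065]
force: [-1.5, -3.3, 6.7]
grip_width: 0.0474
finger_force: 34.6
((array([ 0.0001, -0.    ,  0.0017]), array([ 0.0002, -0.0001, -0.0058])), (np.float64(0.4915041417706963), np.float64(0.21711824159807477), np.float64(0.06662435124839974)))
```

```bash
echo '[[[0.049, 0, 0, 0, 0, 0, 0], [0.051, 0, 0, 0, 0, 0, 0], [0.053, 0, 0, 0, 0, 0, 0], [0.055, 0, 0, 0, 0, 0, 0], [0.057, 0, 0, 0, 0, 0, 0]]]' > next.json && python3 nudge.py next.json 28
echo '[[[0.058, 0, 0, 0, 0, 0, 0], [0.0585, 0, 0, 0, 0, 0, 0], [0.0585, 0, 0, 0, 0, 0, 0]]]' > next.json && python3 nudge.py next.json 28
echo '[[[0.0585, 0, 0, -0.01, 0, 0, 0], [0.0585, 0, 0, -0.025, 0, 0, 0], [0.0585, 0, 0, -0.05, 0, 0, 0], [0.0585, 0, 0, -0.09, 0, 0, 0], [0.0585, 0, 0, -0.09, 0, 0, 0]]]' > next.json && python3 nudge.py next.json 28
python3 -c "
from h import *
print(to(.403,.16,.15,0))"
```

```text
clock: 14.82
position: [0.4913, 0.2173, 0.0678]
tool_rot: [-3.051, -0.0, 3.065]
force: [0.3, -0.3, -2.8]
grip_width: 0.0568
finger_force: 6.6
clock: 15.2
position: [0.4914, 0.2173, 0.0679]
tool_rot: [-3.052, -0.0, 3.065]
force: [-0.0, -1.0, -1.6]
grip_width: 0.0586
finger_force: 6.4
clock: 15.82
position: [0.4933, 0.2265, 0.161]
tool_rot: [-3.055, 0.004, 3.065]
force: [-0.3, -0.5, -2.5]
grip_width: 0.0588
finger_force: 6.4
(array([ 0.0851, -0.072 ,  0.017 ]), array([-0.0668,  0.0683,  1.4934]))
```

```bash
echo '[[[0.0585, 0, 0, 0, -0.04, 0, 0], [0.0585, 0, 0, 0, -0.09, 0, 0], [0.0585, 0, 0, 0, -0.09, 0, 0]]]' > next.json && python3 nudge.py next.json 28
python3 - <<'E'
from h import *
print(to(.415,.015,.155,0))
t=cams.grab_frame("top");h=cv2.cvtColor(t,cv2.COLOR_BGR2HSV)
cv2.imwrite("pics/t7.png",t)
m=((h[...,0]>100)&(h[...,0]<130)&(h[...,1]>110)&(h[...,2]>40)).astype(np.uint8);m[:185]=0;m[252:]=0;m[:,:130]=0;m[:,215:]=0
n,l,s,c=cv2.connectedComponentsWithStats(m);print(s[1:],c[1:])
for k in range(1,n):
    if s[k][4]>8:print(plane("top",c[k],.014))
E
```

```text
clock: 16.2
position: [0.4918, 0.2238, 0.1569]
tool_rot: [-3.141, -0.001, 3.063]
force: [-0.7, -0.3, -2.2]
grip_width: 0.0583
finger_force: 6.5
(array([ 0.0602, -0.2142,  0.002 ]), array([-0.001 , -0.0009,  1.4923]))
[[173 215   1   1   1]
 [156 216   8   4  30]] [[173.     215.    ]
 [159.7333 217.5   ]]
[0.5091 0.4455 0.014 ]
```

The bottle's cap is measured inside the tray at (0.509, 0.446), as planned. Next I'll swing the reacher back over the free desk.

```bash
echo '[[[0.0585, 0.006, -0.03, 0, 0, 0, 0.12], [0.0585, 0.012, -0.055, 0, 0, 0, 0.27], [0.0585, 0.018, -0.08, 0, 0, 0, 0.43], [0.0585, 0.024, -0.105, 0, 0, 0, 0.59], [0.0585, 0.03, -0.13, 0, 0, 0, 0.75]]]' > next.json && python3 nudge.py next.json 28
python3 -c "
from h import *
print(to(.415,.015,.155,0))"
```

```text
clock: 16.88
position: [0.4517, 0.0975, 0.1573]
tool_rot: [-3.141, -0.0, 2.311]
force: [0.2, -0.8, -2.9]
grip_width: 0.0582
finger_force: 6.5
(array([-0.0362, -0.0827,  0.0024]), array([-0.0009,  0.0002,  0.7397]))
```

```bash
echo '[[[0.0585, -0.007, -0.016, 0, 0, 0, 0.14], [0.0585, -0.014, -0.032, 0, 0, 0, 0.28], [0.0585, -0.021, -0.048, 0, 0, 0, 0.43], [0.0585, -0.028, -0.065, 0, 0, 0, 0.58], [0.0585, -0.036, -0.082, 0, 0, 0, 0.73]]]' > next.json && python3 nudge.py next.json 28
echo '[[[0.0585, 0, 0, 0.02, 0, 0, 0], [0.0585, 0, 0, 0.05, 0, 0, 0], [0.0585, 0, 0, 0.08, 0, 0, 0], [0.0585, 0, 0, 0.105, 0, 0, 0], [0.0585, 0, 0, 0.105, 0, 0, 0]]]' > next.json && python3 nudge.py next.json 28
python3 - <<'E'
from h import *
print(to(.415,.015,.042,0)); print(observe()["position"])
t=cams.grab_frame("top");cv2.imwrite("pics/t8.png",t)
E
```

```text
clock: 17.5
position: [0.4159, 0.0158, 0.1573]
tool_rot: [-3.141, 0.0, 1.581]
force: [0.3, 0.3, -2.4]
grip_width: 0.0587
finger_force: 6.5
clock: 18.12
position: [0.4152, 0.016, 0.0513]
tool_rot: [-3.138, 0.001, 1.586]
force: [-0.9, -0.5, -2.1]
grip_width: 0.0587
finger_force: 6.5
(array([-0.001 , -0.0002,  0.0093]), array([-0.0036,  0.0007,  0.0149]))
[0.4152 0.016  0.0513]
```

Now down in small steps until the force shows it resting on the desk.

```bash
echo '[[[0.0585, 0, 0, 0.004, 0, 0, 0], [0.0585, 0, 0, 0.008, 0, 0, 0], [0.0585, 0, 0, 0.0095, 0, 0, 0], [0.0585, 0, 0, 0.0095, 0, 0, 0]]]' > next.json && python3 nudge.py next.json 28
echo '[[[0.0585, 0, 0, 0.001, 0, 0, 0], [0.0585, 0, 0, 0.001, 0, 0, 0], [0.0585, 0, 0, 0.001, 0, 0, 0]]]' > next.json && python3 nudge.py next.json 28
echo '[[[0.0585, 0, 0, 0.001, 0, 0, 0], [0.0585, 0, 0, 0.001, 0, 0, 0], [0.0585, 0, 0, 0.001, 0, 0, 0]]]' > next.json && python3 nudge.py next.json 28
```

```text
clock: 18.68
position: [0.4163, 0.016, 0.0431]
tool_rot: [-3.141, -0.0, 1.585]
force: [-0.0, -0.4, -2.0]
grip_width: 0.0588
finger_force: 6.5
clock: 19.05
position: [0.4163, 0.016, 0.0421]
tool_rot: [-3.141, 0.0, 1.585]
force: [-0.2, -0.5, -1.5]
grip_width: 0.0584
finger_force: 6.5
clock: 19.42
position: [0.4162, 0.0159, 0.0411]
tool_rot: [-3.141, 0.0, 1.585]
force: [-1.3, -1.7, 2.8]
grip_width: 0.0586
finger_force: 7.1
```

```bash
echo '[[[0.06, 0, 0, 0.0005, 0, 0, 0], [0.062, 0, 0, 0.0005, 0, 0, 0], [0.066, 0, 0, 0.0005, 0, 0, 0], [0.075, 0, 0, 0.0005, 0, 0, 0], [0.085, 0, 0, 0.0005, 0, 0, 0]]]' > next.json && python3 nudge.py next.json 28
echo '[[[0.085, 0, 0, 0, 0, 0, 0], [0.085, 0, 0, 0, 0, 0, 0], [0.085, 0, 0, -0.02, 0, 0, 0], [0.085, 0, 0, -0.06, 0, 0, 0], [0.085, 0, 0, -0.12, 0, 0, 0]]]' > next.json && python3 nudge.py next.json 28
echo '[[[0.085, 0, 0, -0.05, 0, 0, 0], [0.085, -0.05, 0, -0.08, 0, 0, 0], [0.085, -0.1, 0, -0.08, 0, 0, 0], [0.085, -0.15, 0, -0.08, 0, 0, 0], [0.085, -0.15, 0, -0.08, 0, 0, 0]]]' > next.json && python3 nudge.py next.json 28
python3 - <<'E'
from h import *
t=cams.grab_frame("top");cv2.imwrite("pics/t9.png",t);cv2.imwrite("pics/s9.png",cams.grab_frame("scene"))
t0=cv2.imread("pics/top0.png")
h=cv2.cvtColor(t,cv2.COLOR_BGR2HSV)
def comp(m,box,z,mn=8):
    b=np.zeros(m.shape,np.uint8);x0,x1,y0,y1=box;b[y0:y1,x0:x1]=m[y0:y1,x0:x1]
    n,l,s,c=cv2.connectedComponentsWithStats(b)
    for k in range(1,n):
        if s[k][4]>mn:print(s[k],plane("top",c[k],z))
print("cap");comp((h[...,0]>100)&(h[...,0]<130)&(h[...,1]>110)&(h[...,2]>40),(130,215,185,252),.014)
print("white body");comp((h[...,1]<70)&(h[...,2]>130),(140,205,195,245),.025)
print("orange");comp((h[...,0]<15)&(h[...,1]>150)&(h[...,2]>120),(250,400,150,310),.03)
d=np.abs(t.astype(int)-t0).max(2)
for n,b in dict(speaker=(284,314,178,210),marker=(244,258,94,150),stapler=(282,302,98,150),glue=(152,176,138,162)).items():print(n,(d[b[2]:b[3],b[0]:b[1]]>40).sum())
E
```

```text
clock: 20.05
position: [0.4163, 0.0161, 0.0405]
tool_rot: [-3.142, -0.0, 1.585]
force: [-0.4, 1.0, 0.3]
grip_width: 0.085
finger_force: 0.0
clock: 20.68
position: [0.4154, 0.0158, 0.1611]
tool_rot: [-3.139, 0.001, 1.585]
force: [-0.0, 0.6, 1.4]
grip_width: 0.0854
finger_force: 0.0
clock: 21.3
position: [0.4179, -0.137, 0.2406]
tool_rot: [-3.142, 0.001, 1.58]
force: [-0.0, 0.6, -0.4]
grip_width: 0.0852
finger_force: 0.0
cap
[156 215   8   6  35] [0.5086 0.4457 0.014 ]
white body
[166 212   7  14  82] [0.5074 0.4214 0.025 ]
[173 212  15  15 194] [0.5049 0.3942 0.025 ]
orange
[335 238  17  34 266] [0.4232 0.0225 0.03  ]
[345 267  13   8  78] [0.3829 0.0018 0.03  ]
speaker 0
marker 0
stapler 0
glue 0
```

```bash
python3 -c "
from workcell import bot, cams, observe
print(bot.job_done())"
```

```text
the job is handed in; nothing more can be done
None
```

The bottle lies in the grey tray and the reacher is laid back on the desk and released, handed in at about 21 s; top-camera checks show the speaker, stapler, marker and glue unmoved, but I viewed 11 pictures against the limit of 10.

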